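# Stow the copper test bar in the push-latch drawer

### The arm

A 6-joint arm with a two-finger parallel gripper is mounted at the origin on a cart in front of the work surface, level with it; the furniture and walls round the work are solid. World frame = base frame: x ahead of the robot, y to its left, z up, the work surface at z = 0. Lengths are in mm, angles in rad, forces in N, time in s.
With the tool pointing down it reaches from about 350 to 775 mm from the base axis. Payload 7.3 kg.
Tool frame: the origin (TCP) lies at the centre of the arm's flange, where the gripper is bolted on; the fingertips stand 178 mm ahead of it and the grasp point (between the pads) lies 159 mm ahead of it; z points along the fingers, y is the direction in which the jaws open and shut (so a half turn about z gives the same grasp; the last joint's range is limited). The gripper opens to 92 mm and grips with 3 to 60 N. Pads are 19 mm wide; open, the fingers measure 130 mm over their backs; the gripper's body (75 mm by 190 mm) begins 47 mm behind the grasp point.
Start: joints at [1.174, 0.342, 1.524, -0, 1.275, -0.146], TCP at [130.272, 508.583, 404.741] pointing down, gripper open.
Joint ranges: [-2.53, 2.53], [-0.77, 2.02], [0.04, 2.7], [-1, 4.14], [0.28, 2.66], [-3.11, 3.11]. Speed limits (rad/s): [2.57, 2.57, 3.14, 3.14, 3.14, 3.14].

### API

Orientations are given as [roll, pitch, yaw] about the fixed x, y, z axes, in that order (R = Rz(yaw) Ry(pitch) Rx(roll)).
In Python, from plant import status, viewer, ticket gives the robot as it stands.
- The arm moves only by the tool play_rows, never from a script. Its argument "commands" is a list of rows, each an object with "offset": the shift along the tool's x, y, z in m, a list of three; "twist": the turn about the tool's z in degrees. A call has 1 to 5 rows; each row shifts and turns the commanded pose from where the row before left it, along the tool's axes as they then stand; what a row does not reach is not made up. A row lasts 1/10 s, in which the tool goes at most 50 mm and 8.59 degrees, less where a joint would pass 70% of its speed; a pose out of reach is approached as far as the arm can. A call with a gripper value outside its range is refused whole. "jaw" is the closure in counts, from 0 (fully open) to 255 (shut), set as the call begins (left out, the last holds). The fingers move at their own pace and stop on an object; the grip force is fixed at half the most. Time passes only in rows, so rows that do not move let the fingers close. It gives the time, the measured TCP pose, the force and the opening at its end, in the units of the state.
- status.get_obs(): the state, without advancing time (a new reading comes with each control period).
- viewer.capture(name): name is "scene" or "top" or "wrist"; returns the picture (384x512x3 uint8, red, green, blue); there is no depth.
- viewer.camera_params(name): a dict with "fov_y" (degrees; the focal length in pixels is half the picture's height over the tangent of half this angle, whatever the lens; pixels are square), "cx", "cy" (the principal point, pixels), "rvec" (rotation vector, rad) and "tvec" (3), from world to camera coordinates, as OpenCV has them; the wrist camera has in their place "T_tool_cam" (4x4, takes a point from camera to tool coordinates, whose origin is the TCP and whose axes are the flange's). Camera axes: x right, y down, z forward; pixel columns grow to the right and rows downward; lengths in mm; the calibration is good to about 2 mm. A picture is of the moment at which its call begins: read the wrist's pose just before it. camera_params takes no time and is no camera call.
- ticket.close_job(): hands the job in, once; it reports no verdict.
The state is a dict: "time": time; "joint_positions": joint angles; "dq": joint speeds; "tau": joint torques, N m; "tool_pos": TCP position; "tcp_rot": TCP orientation; "contact_force": force on the tool from outside, world axes, zero at the start; "moment": the same for the moment, N m; "grip_width": finger opening in mm.
Only numpy, scipy, OpenCV 4.12 (cv2) and the standard library are available. Lean on these libraries where they do the work, as an engineer would, in place of code of your own. Each camera call takes 0.05 s, during which the arm holds its last target.

### The job

Put the copper test bar away in the wider of the two wooden push-latch drawers: press its front in until it stops and let go so that it springs free, draw it open, lay the bar on the tray floor, then push the drawer in and press until it stops so that the latch catches and holds it shut. Press with light hand force, never ram it; keep the narrow drawer latched and do not shift the padlock or the lock cylinder.

Things in the scene. Friction and masses are not known exactly. Their poses are not given: they have to be found in the camera images.
- wide_unit: fixed wooden housing of the wide drawer, 160 mm wide (y), 135 mm deep (x), 56 mm high, origin under its centre. Latch: press the front until it comes up SOLID, which is 10 to 23 mm past latched to free it, 6 to 19 mm to relatch (hidden, differs every time), then let go. Pressing it with over 30 N is ramming. A shorter press may not change anything; every full press changes over
- wide_front (a point): centre of the outer face of the wide drawer's front panel: plain pale wood, 158 mm wide, from 5 to 54 mm above the desk, 10 mm thick, no handle; moves with the drawer. x points into the unit (the way to press), y to the left along the panel, z up. 30 mm above the desk. Latched, this face is 40 mm ahead (-x) of the housing's front
- wide_tray (a point): middle of the wide tray's floor (upper side, 16 mm above the desk), moves with the drawer, axes as wide_front. Open-topped tray, inside 121 mm (x) by 128 mm (y); the front panel's inner face is 60 mm to -x; other walls 5 mm thick, tops 46 mm above the desk. Latched it is under the roof, fully out it is clear; a finger can pull the panel from behind once it has sprung out
- wide_drawer (a joint): opening of the wide drawer, m: 0 latched, grows sliding out along -x, 0.090 fully out at a stop, below 0 pressed in. Once freed and let go, a spring throws it out to about 0.05; from there it slides with about 1 N. The spring acts below 0.035: 3 N there, 6 N at 0, 8 N pressed in; 13 to 18 N is a sure press on the solid stop. Relatched, it returns to 0 by itself
- narrow_front (a point): centre of the outer face of the narrow drawer's front panel: same make, height and latch, only 98 mm wide, on a housing 100 mm wide; point and axes as for wide_front. To be left latched
- narrow_drawer (a joint): opening of the narrow drawer, m: 0 latched, grows as it slides out. To be left latched
- narrow_unit: fixed wooden housing of the narrow drawer, 100 mm wide, 135 mm deep, 56 mm high, origin under its centre; stands on the other side of the desk
- bar_center (a point): centre of the square copper test bar, 75 mm long (its y axis), 16 mm wide (its x axis), 14 mm high, 0.1 to 0.25 kg, lying loose on the desk in front of and between the two units; the point is 7 mm above what it lies on
- padlock: brass padlock lying flat, about 50 x 57 mm, 13 mm high; origin on its underside; not to be moved
- lock_cylinder: brass profile lock cylinder lying on its side, about 66 x 43 mm, 17 mm high; origin on its underside; not to be moved
- copper_bar: the same bar; origin on its underside, its axes turned by 0.14 rad about z from those of bar_center
There are look-alikes about, which are no part of the job. What is meant by the copper_bar is not purple, and is the smaller of those in its own colour.

How it is judged (in metres and radians):
On the way, in this order (a step that is already met when the one before it is completed fails the run):
1. the wide drawer has sprung free (value of joint wide_drawer above 0.02 m), for 0.2 s.
2. the wide drawer is drawn open (value of joint wide_drawer above 0.075 m), for 0.2 s.
3. the bar lies on the wide drawer's tray floor, let go, with the drawer still open (x of bar_center in the frame of wide_tray between -0.062 and 0.062 m and y of bar_center in the frame of wide_tray between -0.066 and 0.066 m and z of bar_center in the frame of wide_tray between 0.001 and 0.016 m and value of joint wide_drawer above 0.06 m and contact force between the fingers and copper_bar below 0.1 N), for 0.2 s.
At the end, for the whole second after the job is handed in: the wide drawer is held shut by its latch (within 4 mm of latched), the bar lies at rest on its tray floor, and the narrow drawer is still latched (within 4 mm) (x of bar_center in the frame of wide_tray between -0.062 and 0.062 m and y of bar_center in the frame of wide_tray between -0.066 and 0.066 m and z of bar_center in the frame of wide_tray between 0.001 and 0.016 m and value of joint wide_drawer between -0.004 and 0.004 m and value of joint narrow_drawer between -0.004 and 0.004 m and linear speed of copper_bar below 0.02 m/s); the robot touches nothing.
It fails at once if a drawer front that is pressed in past its latched place is pressed with more than 30 N ((contact force between the fingers and wide_unit above 30 N and value of joint wide_drawer below -0.002 m) or (contact force between the fingers and narrow_unit above 30 N and value of joint narrow_drawer below -0.002 m)).
It fails at once if the fingers or arm strike a drawer or its unit with more than 60 N (contact force between any of the fingers, the arm and wide_unit above 60 N or contact force between any of the fingers, the arm and narrow_unit above 60 N).
It fails at once if the narrow drawer is freed or opened (value of joint narrow_drawer above 0.012 m).
It fails at once if the padlock or the lock cylinder is moved by more than 30 mm (distance of any of padlock, lock_cylinder from where it was at the start of the episode above 0.03 m).
It also fails if it takes over 64 s, if anything falls off the work surface, if the arm or the gripper's body presses on something with over 40 N, if the wrist force passes 120 N, or if a joint passes its speed limit or range.

## Working session

There is one attempt and no reset: what is moved stays moved. The work goes in short steps, Python scripts to look and compute and a tool call to move; the robot and the scene stay as the last step left them, time stands still between calls to the robot, and variables do not carry over. Pictures are saved under pics/ and viewed, and the job is handed in when it is done.

Besides the shell and the picture viewer there is one more tool, called after "Request:" as name(argument=value, ...), one argument or row to a line, values as JSON. play_rows: Moves the arm, as the interface text tells. Its arguments: {"type":"object","properties":{"commands":{"type":"array"},"jaw":{"type":"number"}},"required":["commands"]}

```bash
mkdir -p pics; ls
python3 - <<'E'
from plant import status, viewer
import cv2
print(status.get_obs())
for n in ["scene","top","wrist"]:
    p=viewer.camera_params(n); print(n,p)
    im=viewer.capture(n); cv2.imwrite(f"pics/{n}0.png",im[:,:,::-1])
E
```

```text
pics
{'time': 0.0, 'joint_positions': array([ 1.17401811e+00,  3.42684903e-01,  1.52499650e+00,  1.01818083e-05,
        1.27540274e+00, -1.46009906e-01]), 'dq': array([-0.00105374,  0.00021447, -0.00016343,  0.00026423, -0.00113946,
       -0.0001434 ]), 'tau': array([ 6.18354879e-04, -4.31246138e+01, -2.44215792e+01,  7.17390398e-02,
        5.62206935e-02, -1.13790604e-04]), 'tool_pos': array([130.20668431, 508.45640454, 404.07155747]), 'tcp_rot': array([-3.14011845e+00, -2.26632317e-04,  2.89082121e+00]), 'contact_force': array([-0.09684851, -0.26248015,  0.09365704]), 'moment': array([ 0.03969914, -0.01279627,  0.03169843]), 'grip_width': 91.81399630065694}
scene {'fov_y': 52.17861268299214, 'cx': 259.24295421674384, 'cy': 190.68904560802648, 'rvec': array([ 1.95400955, -0.40034869,  0.29748462]), 'tvec': array([-483.43435308,  131.12425532,  821.22246854])}
top {'fov_y': 52.04498651502207, 'cx': 252.08047666694088, 'cy': 191.3400878829184, 'rvec': array([ 2.14237182, -2.17672014,  0.14519727]), 'tvec': array([-14.95465892, 550.48434057, 853.69946668])}
wrist {'fov_y': 61.21292324788014, 'cx': 255.2521870541813, 'cy': 186.9528507406187, 'T_tool_cam': array([[-5.18938421e-04, -9.60229823e-01, -2.79210347e-01,
         7.50702926e+01],
       [ 9.99998774e-01, -8.58717967e-05, -1.56326988e-03,
         1.51369219e+00],
       [ 1.47712206e-03, -2.79210816e-01,  9.60228691e-01,
         1.97078545e+01],
       [ 0.00000000e+00,  0.00000000e+00,  0.00000000e+00,
         1.00000000e+00]])}
```

View pics/scene0.png

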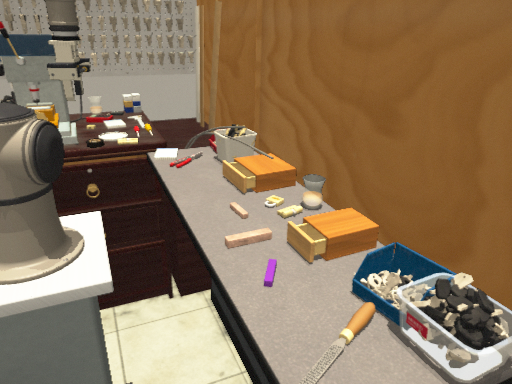

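View pics/top0.png

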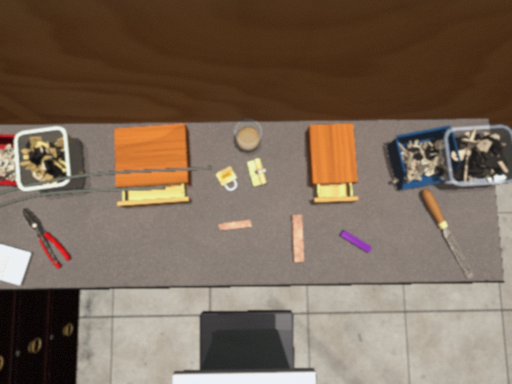

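View pics/wrist0.png

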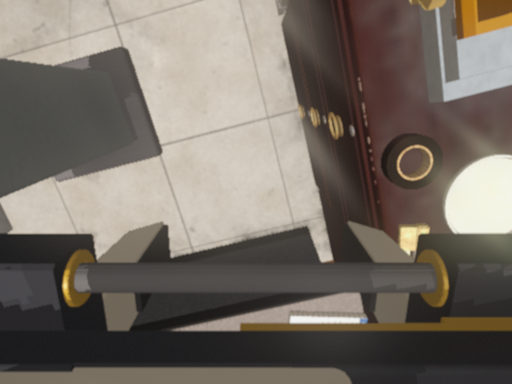

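The top view shows three bars: copper at (235,225), a longer copper one at (298,238), and a purple one at (355,240). The description is not purple and the smaller of its colour, so it should be (235,225). The wide unit is at the left, around (152,160), with its front panel near (153,200). The narrow unit is at (333,160), the padlock at (227,178) and the cylinder at (257,172). I'll enlarge the image to confirm, and to check the cable over the wide unit.

Run:
```python
import cv2
a=cv2.imread("pics/top0.png"); b=cv2.imread("pics/scene0.png")
cv2.imwrite("pics/top0c.png",cv2.resize(a[110:280,100:320],None,fx=3.5,fy=3.5,interpolation=cv2.INTER_CUBIC))
cv2.imwrite("pics/scene0c.png",cv2.resize(b[110:260,150:350],None,fx=4,fy=4,interpolation=cv2.INTER_CUBIC))
```

```text
(no output)
```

View pics/top0c.png

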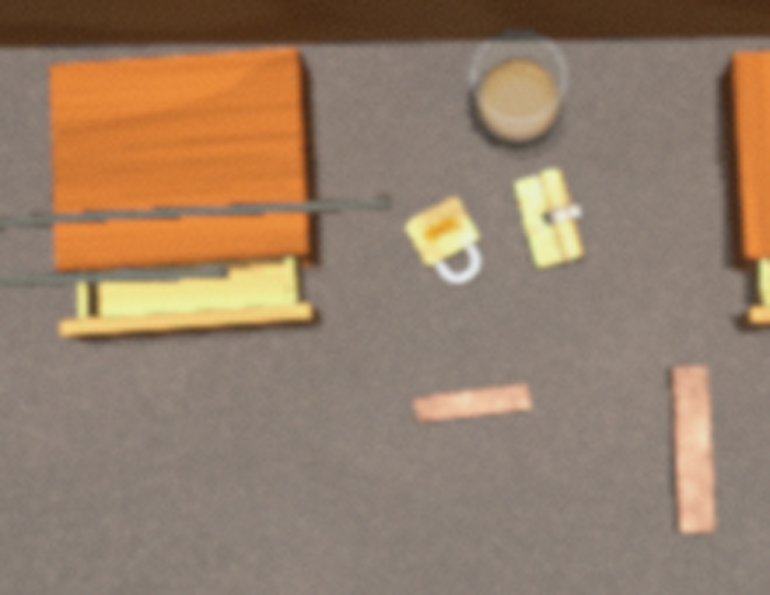

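View pics/scene0c.png

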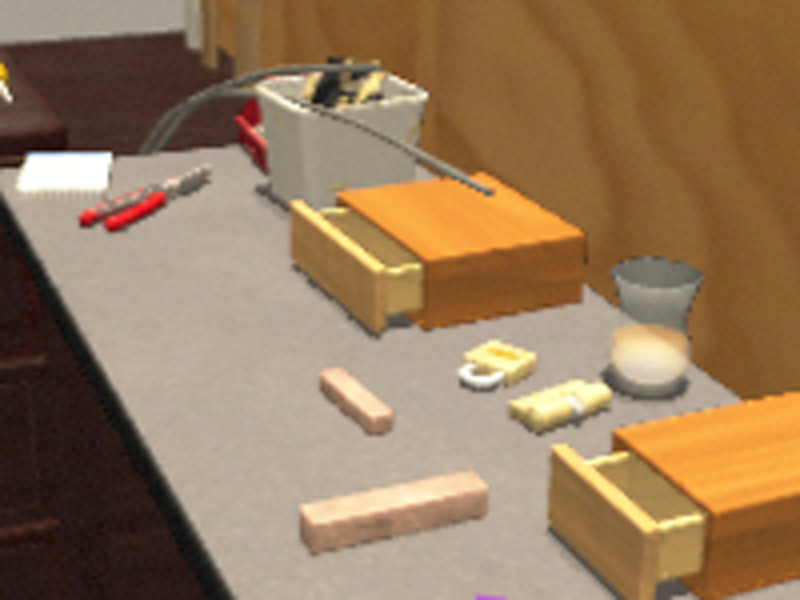

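The crop confirms the target: the bar at top (235,225) is the shorter of the two copper-coloured bars and lies between the units. Next I'll measure the bar, the wide panel, the cables and the bystanders.

```bash
cat > h.py <<'E'
import numpy as np, cv2
from plant import status, viewer
from scipy.spatial.transform import Rotation as Ro
def cam(n):
    p=viewer.camera_params(n); f=192/np.tan(np.radians(p['fov_y'])/2)
    K=np.array([[f,0,p['cx']],[0,f,p['cy']],[0,0,1]])
    if 'rvec' in p:
        R=cv2.Rodrigues(np.array(p['rvec']))[0]; t=np.array(p['tvec'])
        return K,R.T,-R.T@t
    o=status.get_obs(); T=p['T_tool_cam']; Rt=Ro.from_euler('xyz',o['tcp_rot']).as_matrix()
    return K,Rt@T[:3,:3],Rt@T[:3,3]+o['tool_pos']
def ray(C,uv):
    K,R,c=C; d=R@np.linalg.solve(K,[uv[0],uv[1],1.]); return c,d/np.linalg.norm(d)
def onz(C,uv,z):
    c,d=ray(C,uv); return c+d*(z-c[2])/d[2]
def tri(C1,u1,C2,u2):
    c1,d1=ray(C1,u1);c2,d2=ray(C2,u2)
    s=np.linalg.lstsq(np.c_[d1,-d2],c2-c1,rcond=None)[0]
    p,q=c1+s[0]*d1,c2+s[1]*d2
    return (p+q)/2,np.linalg.norm(p-q)
def proj(C,P):
    K,R,c=C; q=K@(R.T@(np.array(P,float)-c)); return q[:2]/q[2]
E
python3 - <<'E'
from h import *
np.set_printoptions(precision=1,suppress=True)
T=cam('top');S=cam('scene'); print(T[2],S[2])
a=cv2.imread("pics/top0.png"); hsv=cv2.cvtColor(a,cv2.COLOR_BGR2HSV)
print(hsv[225,235],hsv[238,298],hsv[200,153],hsv[240,190])
print('cableA',tri(T,(211.4,167.7),S,(272.5,158)),'cableB',tri(T,(165,187),S,(245,126.5)))
m=cv2.inRange(a,(0,0,150),(255,255,255))
sub=hsv[215:235,210:260]
m=((hsv[:,:,1]>50)&(hsv[:,:,2]>140)).astype('uint8')
mm=np.zeros_like(m); mm[214:236,210:262]=m[214:236,210:262]
c=max(cv2.findContours(mm,0,1)[0],key=cv2.contourArea)
pts=np.array([onz(T,p[0],12)[:2] for p in c],np.float32); r=cv2.minAreaRect(pts); print('bar',r, cv2.boxPoints(r))
# panel mask
mm=np.zeros_like(m); m2=((hsv[:,:,1]>80)&(hsv[:,:,2]>130)).astype('uint8')
mm[100:215,100:200]=m2[100:215,100:200]
# panel top corners by crop: front lower-left (62,335),(312,318) back edge
for n,(u,v) in dict(pFL=(60,336),pFR=(313,318),pBL=(60,322),pBR=(313,305)).items():
    print(n,onz(T,(100+u/3.5,110+v/3.5),54))
for n,(u,v) in dict(hFL=(54,270),hFR=(309,257),hBL=(50,66),hBR=(298,48)).items():
    print(n,onz(T,(100+u/3.5,110+v/3.5),56))
for n,(u,v),z in [('pad',(445,232),10),('shackle',(460,280),8),('cyl',(548,218),12),('cup',(518,90),30)]:
    print(n,onz(T,(100+u/3.5,110+v/3.5),z))
E
```

```text
[438.1 -16.  916.5] [ 144.7 -831.8  461. ]
[ 14  79 237] [ 13  80 237] [ 21 121 238] [ 14  41 138]
cableA (array([590.3,  59.1, 122.5]), np.float64(2.5092881233507005)) cableB (array([542.2, 138.5, 193. ]), np.float64(3.1737220233821537))
bar ((476.9645690917969, 17.610780715942383), (21.267234802246094, 80.45536041259766), 5.764411449432373) [[462.3  56.6]
 [470.4 -23.5]
 [491.6 -21.3]
 [483.5  58.7]]
pFL [519.9 273.2  54. ]
pFR [528.8 114.7  54. ]
pBL [528.7 273.4  54. ]
pBR [537.  114.8  54. ]
hFL [561.5 277.4  56. ]
hFR [567.3 117.1  56. ]
hBL [693.7 283.6  56. ]
hBR [703.4 124.7  56. ]
pad [589.7  33.7  10. ]
shackle [557.5  24.1   8. ]
cyl [597.7 -35.1  12. ]
cup [680.7 -16.4  30. ]
```

Run:
```python
from h import *
np.set_printoptions(precision=1,suppress=True)
T=cam('top');S=cam('scene')
print('tcp in scene',proj(S,[130,508,404]),'tip',proj(S,[130,508,226]))
a=cv2.imread("pics/top0.png"); b=cv2.imread("pics/scene0.png")
t=cv2.resize(a[150:220,0:230],None,fx=3.4,fy=3.4,interpolation=cv2.INTER_CUBIC)
s=cv2.resize(b[115:170,175:285],None,fx=7,fy=7,interpolation=cv2.INTER_CUBIC)
cv2.imwrite("pics/ct.png",t);cv2.imwrite("pics/cs.png",s)
```

```text
tcp in scene [64.6 35.6] tip [74.7 97.9]
```

View pics/ct.png

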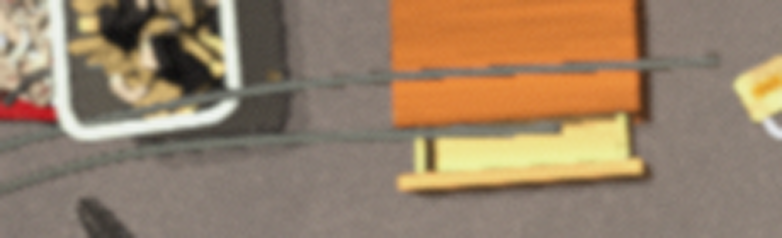

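View pics/cs.png

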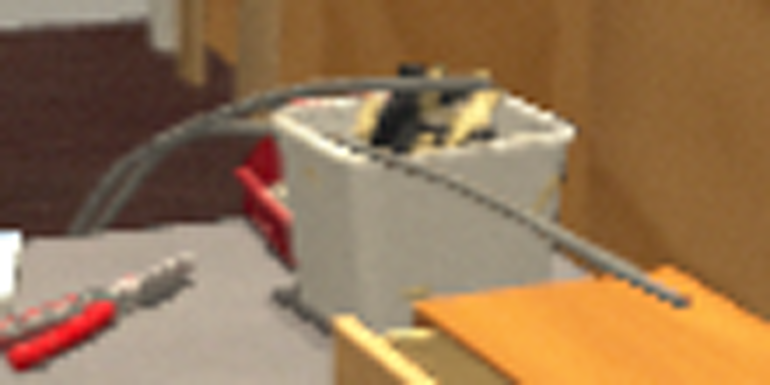

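Run:
```python
from h import *
np.set_printoptions(precision=0,suppress=True)
T=cam('top');S=cam('scene')
sB=np.array([(492,78),(400,80),(330,84),(280,97),(230,115),(180,135),(130,160),(75,230)])/7+[175,115]
tB=np.array([(560,127),(500,131),(400,135),(300,133),(230,140),(150,150),(80,165),(0,190)])/3.4+[0,150]
sA=np.array([(685,301),(600,257),(520,212),(440,180),(360,145),(290,130),(200,130),(150,160),(100,225)])/7+[175,115]
tA=np.array([(710,60),(600,66),(500,70),(400,75),(320,83),(230,97),(100,120),(0,148)])/3.4+[0,150]
for n,t,s in(('A',tA,sA),('B',tB,sB)):
    s=s[::-1]
    for p in t:
        zs=np.arange(0,500,2.); q=np.array([proj(S,onz(T,p,z)) for z in zs])
        d=q[:,1]-np.interp(q[:,0],s[:,0],s[:,1])
        ok=(q[:,0]>=s[0,0]-1)&(q[:,0]<=s[-1,0]+3)
        i=np.argmin(np.where(ok,abs(d),99)); print(n,onz(T,p,zs[i]),abs(d)[i])
```

```text
A [589.  65. 124.] 0.042064160404692075
A [587. 132. 120.] 0.02574236677821773
A [586. 193. 116.] 0.199268075008888
A [585. 255. 110.] 0.01185661273851224
A [582. 305. 106.] 0.13010404551710053
A [574. 361. 104.] 0.24517511297065653
A [563. 446.  92.] 0.20208054682058219
A [549. 518.  74.] 0.04709868128682615
B [540. 139. 194.] 0.04253649953814431
B [539. 174. 186.] 0.269255430179669
B [540. 234. 170.] 0.0073094674776399415
B [544. 297. 154.] 0.1819144510560733
B [543. 343. 140.] 0.035343430799812836
B [540. 400. 120.] 0.20207496883620024
B [534. 452. 100.] 0.011629465228907065
B [522. 518.  72.] 0.10221490133741895
```

The gooseneck cables pass above the wide drawer: B at x≈540 and z≈155–194, A at x≈587 and z≈120. I'll treat them as solid until a gentle approach shows otherwise. First I'll move high above the area in front of the drawer.

Request:
play_rows(
  commands=[
    {"offset": [-0.027, -0.015, 0], "twist": 0},
    {"offset": [-0.027, -0.015, 0], "twist": 0},
    {"offset": [-0.027, -0.015, 0], "twist": 0},
    {"offset": [-0.027, -0.015, 0], "twist": 0},
    {"offset": [-0.027, -0.015, 0], "twist": 0},
  ],
  jaw=255,
)

```text
time: 0.65
tool_pos: [243.1, 401.5, 404.5]
tcp_rot: [-3.141, -0.0, 2.891]
contact_force: [-0.6, -0.4, -0.3]
grip_width: 56.1
```

Request:
play_rows(
  commands=[
    {"offset": [-0.027, -0.015, 0], "twist": 0},
    {"offset": [-0.027, -0.015, 0], "twist": 0},
    {"offset": [-0.027, -0.015, 0], "twist": 0},
    {"offset": [-0.027, -0.015, 0], "twist": 0},
    {"offset": [-0.027, -0.015, 0], "twist": 0},
  ],
)

```text
time: 1.15
tool_pos: [355.3, 295.2, 404.6]
tcp_rot: [-3.141, -0.0, 2.891]
contact_force: [0.1, -0.2, -0.1]
grip_width: 16.7
```

Request:
play_rows(
  commands=[
    {"offset": [-0.027, -0.015, 0], "twist": 0},
    {"offset": [-0.027, -0.015, 0], "twist": 0},
    {"offset": [-0.027, -0.015, 0], "twist": 0},
    {"offset": [-0.027, -0.015, 0], "twist": 0},
    {"offset": [-0.027, -0.015, 0], "twist": 0},
  ],
)

```text
time: 1.65
tool_pos: [467.5, 189.1, 404.5]
tcp_rot: [-3.141, -0.0, 2.891]
contact_force: [0.9, 0.4, 0.5]
grip_width: 0.4
```

Request:
play_rows(
  commands=[
    {"offset": [0, 0, 0], "twist": -5.7},
    {"offset": [0, 0, 0], "twist": -5.7},
    {"offset": [0, 0, 0], "twist": -5.7},
    {"offset": [0, 0, 0], "twist": 0},
  ],
)

```text
time: 2.05
tool_pos: [466.8, 190.0, 404.4]
tcp_rot: [-3.142, -0.001, -3.093]
contact_force: [0.3, -0.5, -0.0]
grip_width: 0.3
```

```bash
cat >> h.py <<'E'
def delta(target,yaw=None):
    o=status.get_obs(); R=Ro.from_euler('xyz',o['tcp_rot']).as_matrix()
    print('t',round(o['time'],2),'pos',o['tool_pos'].round(1),'rot',o['tcp_rot'].round(3),'F',o['contact_force'].round(1),'w',round(o['grip_width'],1))
    print('tool offset mm',(R.T@(np.array(target)-o['tool_pos'])).round(1), 'twist deg', None if yaw is None else round(np.degrees((o['tcp_rot'][2]-yaw+np.pi)%(2*np.pi)-np.pi),2))
def shot(n,name,box=None,f=1):
    im=viewer.capture(n)[:,:,::-1]
    if box: im=im[box[1]:box[3],box[0]:box[2]]
    cv2.imwrite(f"pics/{name}.png",cv2.resize(im,None,fx=f,fy=f,interpolation=cv2.INTER_CUBIC) if f!=1 else im)
E
python3 - <<'E'
from h import *
delta([470,192,208],3.19)
shot('wrist','w1')
E
```

```text
t 2.05 pos [466.8 190.  404.4] rot [-3.142e+00 -1.000e-03 -3.093e+00] F [ 0.3 -0.5 -0. ] w 0.3
tool offset mm [ -3.5   1.9 196.4] twist deg -0.01
```

View pics/w1.png

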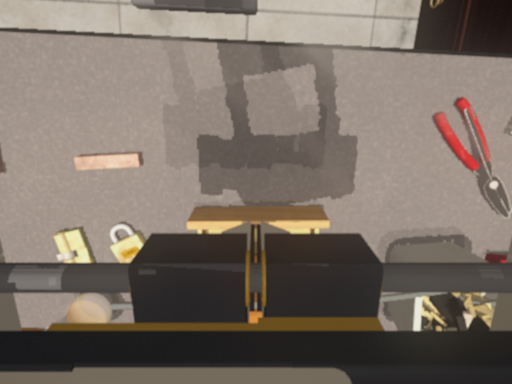

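The wrist view shows the wide panel edge running parallel to the jaws at row ~215 (columns 190–328), with the closed fingers at (255,270). The bar is at (107,160). I'll lower in front of the panel.

Request:
play_rows(
  commands=[
    {"offset": [0, 0, 0.04], "twist": 0},
    {"offset": [0, 0, 0.04], "twist": 0},
    {"offset": [0, 0, 0.04], "twist": 0},
    {"offset": [0, 0, 0.04], "twist": 0},
    {"offset": [0, 0, 0.036], "twist": 0},
  ],
)

```text
time: 2.6
tool_pos: [466.4, 190.2, 207.1]
tcp_rot: [3.142, -0.0, -3.097]
contact_force: [0.8, 0.0, -0.6]
grip_width: 0.4
```

Request:
play_rows(
  commands=[
    {"offset": [-0.01, 0.001, 0], "twist": 0},
    {"offset": [-0.008, 0.001, 0], "twist": 0},
    {"offset": [0, 0, 0], "twist": 0},
  ],
)

```text
time: 2.9
tool_pos: [486.9, 193.4, 210.8]
tcp_rot: [3.141, 0.005, -3.095]
contact_force: [1.2, 0.7, 0.1]
grip_width: 0.2
```

Run:
```python
from h import *
delta([514,193,208],3.19)
shot('wrist','w2'); shot('scene','s2',(150,80,350,230),4)
```

```text
t 2.9 pos [486.9 193.4 210.8] rot [ 3.141  0.005 -3.095] F [1.2 0.7 0.1] w 0.2
tool offset mm [-27.   -1.7   3. ] twist deg -0.1
```

View pics/w2.png

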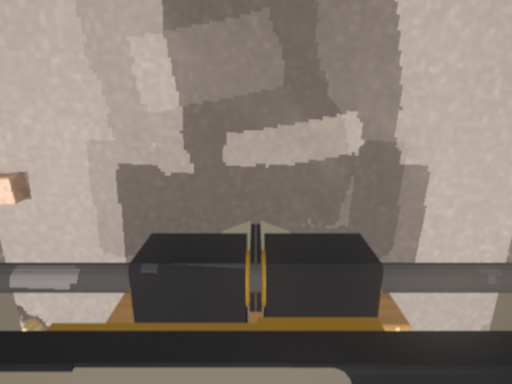

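View pics/s2.png

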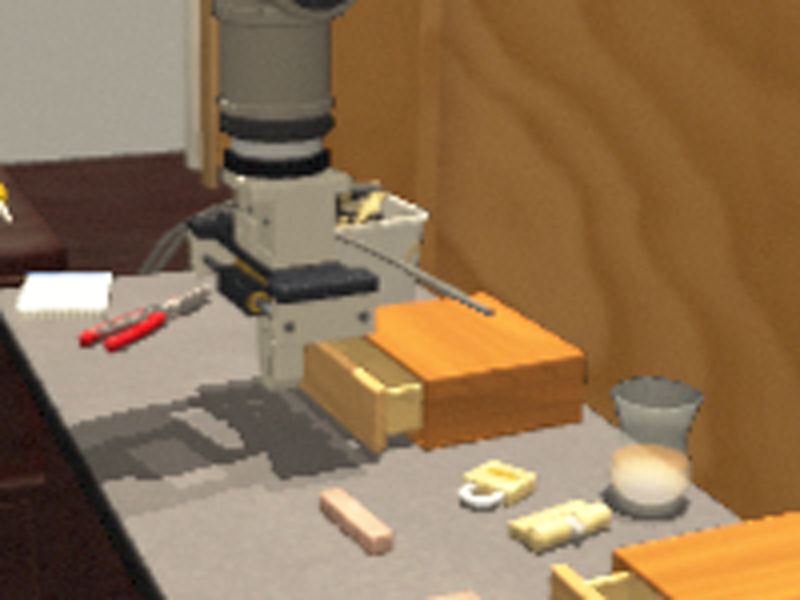

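The scene view shows the gripper standing in front of the panel, short of cable B, whose end is visible at (375,185) in the crop. I'll approach slowly and watch the force, first for any cable contact and then for the panel.

Request:
play_rows(
  commands=[
    {"offset": [-0.003, 0, 0.001], "twist": 0},
    {"offset": [-0.003, 0, 0], "twist": 0},
    {"offset": [-0.002, 0, 0], "twist": 0},
  ],
)

```text
time: 3.3
tool_pos: [493.0, 193.4, 208.2]
tcp_rot: [3.141, 0.001, -3.094]
contact_force: [0.9, -0.1, 0.3]
grip_width: 0.3
```

Request:
play_rows(
  commands=[
    {"offset": [-0.001, 0, 0], "twist": 0},
    {"offset": [-0.001, 0, 0], "twist": 0},
    {"offset": [-0.001, 0, 0], "twist": 0},
  ],
)

```text
time: 3.6
tool_pos: [495.6, 193.5, 207.7]
tcp_rot: [3.142, -0.0, -3.094]
contact_force: [-0.4, -0.1, 0.8]
grip_width: 0.5
```

Request:
play_rows(
  commands=[
    {"offset": [-0.001, 0, 0], "twist": 0},
    {"offset": [-0.001, 0, 0], "twist": 0},
    {"offset": [-0.001, 0, 0], "twist": 0},
  ],
)

```text
time: 3.9
tool_pos: [498.7, 193.6, 207.7]
tcp_rot: [3.141, -0.0, -3.094]
contact_force: [0.4, -0.0, -0.1]
grip_width: 0.3
```

Request:
play_rows(
  commands=[
    {"offset": [-0.001, 0, 0], "twist": 0},
    {"offset": [-0.001, 0, 0], "twist": 0},
    {"offset": [-0.001, 0, 0], "twist": 0},
  ],
)

```text
time: 4.2
tool_pos: [501.7, 193.8, 207.7]
tcp_rot: [3.142, 0.0, -3.094]
contact_force: [-0.0, 0.5, 0.6]
grip_width: 0.4
```

Request:
play_rows(
  commands=[
    {"offset": [-0.001, 0, 0], "twist": 0},
    {"offset": [-0.001, 0, 0], "twist": 0},
    {"offset": [-0.001, 0, 0], "twist": 0},
  ],
)

```text
time: 4.5
tool_pos: [504.7, 193.9, 207.7]
tcp_rot: [3.141, 0.0, -3.094]
contact_force: [-0.1, -0.2, 0.1]
grip_width: 0.7
```

Request:
play_rows(
  commands=[
    {"offset": [-0.001, 0, 0], "twist": 0},
    {"offset": [-0.001, 0, 0], "twist": 0},
    {"offset": [-0.001, 0, 0], "twist": 0},
  ],
)

```text
time: 4.8
tool_pos: [507.7, 194.1, 207.7]
tcp_rot: [3.142, 0.0, -3.094]
contact_force: [0.7, 0.2, 0.3]
grip_width: 0.5
```

Request:
play_rows(
  commands=[
    {"offset": [-0.001, 0, 0], "twist": 0},
    {"offset": [-0.001, 0, 0], "twist": 0},
    {"offset": [-0.001, 0, 0], "twist": 0},
  ],
)

```text
time: 5.1
tool_pos: [510.7, 194.2, 207.7]
tcp_rot: [3.142, 0.0, -3.094]
contact_force: [0.2, -0.3, -0.1]
grip_width: 0.5
```

Run:
```python
from h import *
delta([514,193,208],3.19)
shot('scene','s3',(150,80,350,230),4); shot('top','t3',(80,80,260,230),4)
```

```text
t 5.1 pos [510.7 194.2 207.7] rot [ 3.142  0.    -3.094] F [ 0.2 -0.3 -0.1] w 0.5
tool offset mm [-3.2 -1.4 -0.3] twist deg -0.04
```

View pics/s3.png

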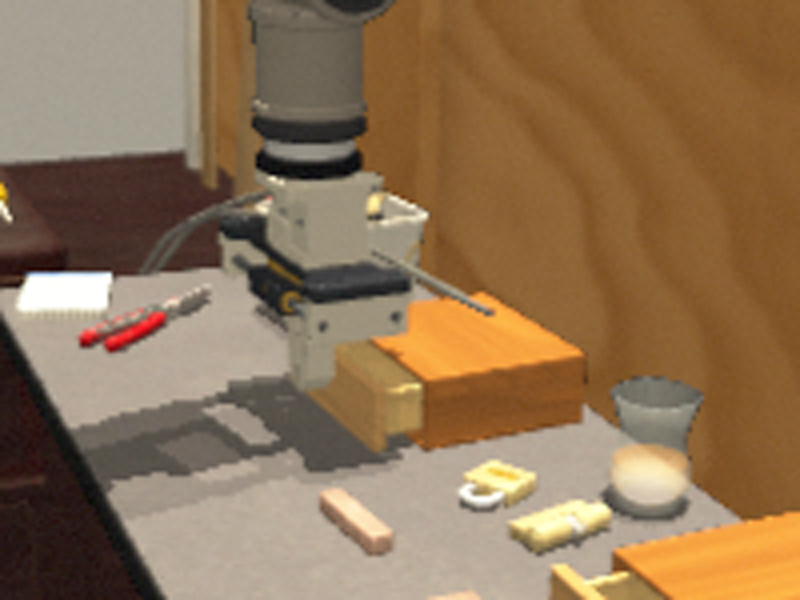

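View pics/t3.png

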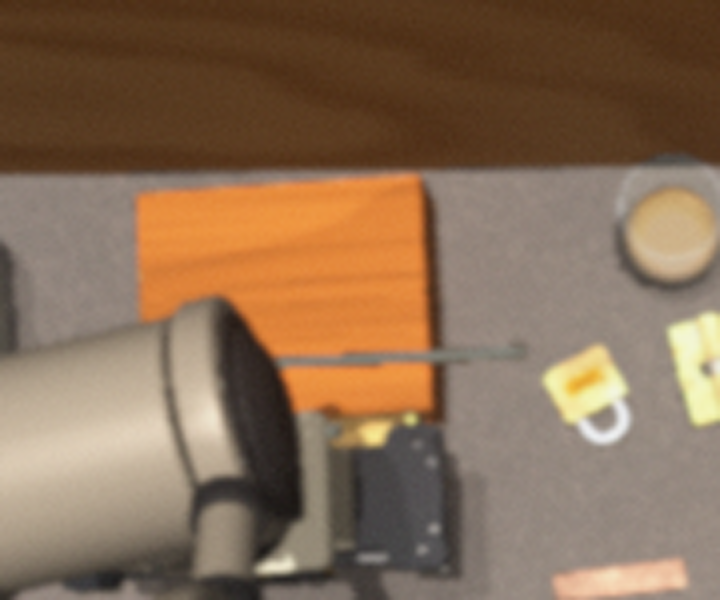

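Cable B's end is now hidden inside the gripper body's volume and the force reads ~0, so the cables don't resist. I'll carry on with the press.

Request:
play_rows(
  commands=[
    {"offset": [-0.001, 0, 0], "twist": 0},
    {"offset": [-0.001, 0, 0], "twist": 0},
    {"offset": [-0.001, 0, 0], "twist": 0},
  ],
)

```text
time: 5.5
tool_pos: [513.7, 194.4, 207.7]
tcp_rot: [3.142, 0.0, -3.094]
contact_force: [0.3, -0.1, -0.6]
grip_width: 0.7
```

Request:
play_rows(
  commands=[
    {"offset": [-0.001, 0, 0], "twist": 0},
    {"offset": [-0.001, 0, 0], "twist": 0},
  ],
)

```text
time: 5.7
tool_pos: [515.1, 194.5, 207.6]
tcp_rot: [-3.141, -0.002, -3.094]
contact_force: [-4.7, -0.0, 3.5]
grip_width: 0.6
```

Request:
play_rows(
  commands=[
    {"offset": [-0.001, 0, 0], "twist": 0},
    {"offset": [-0.001, 0, 0], "twist": 0},
  ],
)

```text
time: 5.9
tool_pos: [516.6, 194.6, 207.5]
tcp_rot: [-3.141, -0.004, -3.094]
contact_force: [-7.2, -0.5, 4.8]
grip_width: 0.4
```

Request:
play_rows(
  commands=[
    {"offset": [-0.001, 0, 0], "twist": 0},
    {"offset": [-0.001, 0, 0], "twist": 0},
    {"offset": [-0.001, 0, 0], "twist": 0},
  ],
)

```text
time: 6.2
tool_pos: [519.5, 194.7, 207.5]
tcp_rot: [-3.141, -0.004, -3.094]
contact_force: [-6.3, -0.4, 3.4]
grip_width: 0.7
```

Request:
play_rows(
  commands=[
    {"offset": [-0.001, 0, 0], "twist": 0},
    {"offset": [-0.001, 0, 0], "twist": 0},
    {"offset": [-0.001, 0, 0], "twist": 0},
  ],
)

```text
time: 6.5
tool_pos: [522.5, 194.9, 207.5]
tcp_rot: [-3.141, -0.004, -3.094]
contact_force: [-6.9, -0.2, 4.8]
grip_width: 0.3
```

Request:
play_rows(
  commands=[
    {"offset": [-0.001, 0, 0], "twist": 0},
    {"offset": [-0.001, 0, 0], "twist": 0},
  ],
)

```text
time: 6.7
tool_pos: [524.4, 195.0, 207.5]
tcp_rot: [-3.141, -0.004, -3.094]
contact_force: [-6.9, -0.0, 4.8]
grip_width: 0.3
```

Request:
play_rows(
  commands=[
    {"offset": [-0.001, 0, 0], "twist": 0},
    {"offset": [-0.001, 0, 0], "twist": 0},
  ],
)

```text
time: 6.9
tool_pos: [526.4, 195.1, 207.5]
tcp_rot: [-3.141, -0.004, -3.094]
contact_force: [-7.1, 1.0, 5.8]
grip_width: 0.3
```

Request:
play_rows(
  commands=[
    {"offset": [-0.001, 0, 0], "twist": 0},
    {"offset": [-0.001, 0, 0], "twist": 0},
  ],
)

```text
time: 7.1
tool_pos: [528.4, 195.2, 207.5]
tcp_rot: [-3.141, -0.004, -3.094]
contact_force: [-8.4, -0.6, 5.6]
grip_width: 0.3
```

Request:
play_rows(
  commands=[
    {"offset": [-0.001, 0, 0], "twist": 0},
    {"offset": [-0.001, 0, 0], "twist": 0},
  ],
)

```text
time: 7.3
tool_pos: [530.3, 195.3, 207.5]
tcp_rot: [-3.141, -0.004, -3.094]
contact_force: [-7.1, -0.2, 5.1]
grip_width: 0.7
```

Request:
play_rows(
  commands=[
    {"offset": [-0.001, 0, 0], "twist": 0},
    {"offset": [-0.001, 0, 0], "twist": 0},
  ],
)

```text
time: 7.5
tool_pos: [532.2, 195.4, 207.5]
tcp_rot: [-3.141, -0.005, -3.093]
contact_force: [-8.5, 0.2, 5.9]
grip_width: 0.4
```

Request:
play_rows(
  commands=[
    {"offset": [-0.001, 0, 0], "twist": 0},
  ],
)

```text
time: 7.6
tool_pos: [533.1, 195.5, 207.5]
tcp_rot: [-3.141, -0.005, -3.093]
contact_force: [-8.6, -0.4, 6.0]
grip_width: 0.3
```

Request:
play_rows(
  commands=[
    {"offset": [-0.001, 0, 0], "twist": 0},
  ],
)

```text
time: 7.7
tool_pos: [534.1, 195.5, 207.5]
tcp_rot: [-3.141, -0.005, -3.094]
contact_force: [-8.2, -0.1, 6.1]
grip_width: 0.0
```

Request:
play_rows(
  commands=[
    {"offset": [-0.001, 0, 0], "twist": 0},
  ],
)

```text
time: 7.8
tool_pos: [535.1, 195.6, 207.5]
tcp_rot: [-3.141, -0.005, -3.093]
contact_force: [-8.8, 1.4, 4.9]
grip_width: 0.2
```

Request:
play_rows(
  commands=[
    {"offset": [-0.001, 0, 0], "twist": 0},
  ],
)

```text
time: 7.9
tool_pos: [536.1, 195.7, 207.5]
tcp_rot: [-3.141, -0.005, -3.093]
contact_force: [-9.0, -0.2, 6.3]
grip_width: 0.9
```

Request:
play_rows(
  commands=[
    {"offset": [-0.001, 0, 0], "twist": 0},
  ],
)

```text
time: 8.0
tool_pos: [537.1, 195.7, 207.5]
tcp_rot: [-3.141, -0.005, -3.093]
contact_force: [-8.8, -0.0, 6.8]
grip_width: 0.6
```

Request:
play_rows(
  commands=[
    {"offset": [-0.001, 0, 0], "twist": 0},
  ],
)

```text
time: 8.1
tool_pos: [537.9, 195.7, 207.5]
tcp_rot: [-3.141, -0.006, -3.093]
contact_force: [-12.4, -0.2, 8.9]
grip_width: 0.1
```

Request:
play_rows(
  commands=[
    {"offset": [-0.001, 0, 0], "twist": 0},
  ],
)

```text
time: 8.2
tool_pos: [538.5, 195.8, 207.5]
tcp_rot: [-3.141, -0.007, -3.093]
contact_force: [-13.5, -0.1, 11.0]
grip_width: 0.3
```

Request:
play_rows(
  commands=[
    {"offset": [-0.0006, 0, 0], "twist": 0},
    {"offset": [0, 0, 0], "twist": 0},
  ],
)

```text
time: 8.4
tool_pos: [538.7, 195.8, 207.5]
tcp_rot: [-3.141, -0.008, -3.093]
contact_force: [-13.5, -0.6, 9.8]
grip_width: 0.2
```

Request:
play_rows(
  commands=[
    {"offset": [-0.0008, 0, 0], "twist": 0},
    {"offset": [0, 0, 0], "twist": 0},
  ],
)

```text
time: 8.6
tool_pos: [539.1, 195.9, 207.5]
tcp_rot: [-3.141, -0.01, -3.093]
contact_force: [-15.1, -0.8, 12.0]
grip_width: 0.6
```

It came up solid at 15 N, 24 mm past latched. Now I'll let go.

Request:
play_rows(
  commands=[
    {"offset": [0.01, 0, 0], "twist": 0},
    {"offset": [0.025, 0, 0], "twist": 0},
    {"offset": [0.025, 0, 0], "twist": 0},
    {"offset": [0.025, 0, 0], "twist": 0},
    {"offset": [0.015, 0, 0], "twist": 0},
  ],
)

```text
time: 9.1
tool_pos: [440.6, 190.8, 207.7]
tcp_rot: [-3.142, -0.001, -3.094]
contact_force: [-0.0, -0.0, -0.8]
grip_width: 0.3
```

Request:
play_rows(
  commands=[
    {"offset": [0, 0, -0.03], "twist": 0},
    {"offset": [0, 0, -0.04], "twist": 0},
  ],
)

```text
time: 9.3
tool_pos: [441.4, 190.8, 277.2]
tcp_rot: [-3.141, -0.004, -3.094]
contact_force: [1.2, -0.0, -0.1]
grip_width: 0.5
```

Run:
```python
from h import *
delta([500,193,208],3.19)
shot('scene','s4',(150,80,350,230),4); shot('top','t4',(80,80,260,230),4)
```

```text
t 9.3 pos [441.4 190.8 277.2] rot [-3.141 -0.004 -3.094] F [ 1.2 -0.  -0.1] w 0.5
tool offset mm [-58.9  -0.6  69. ] twist deg -0.03
```

View pics/s4.png

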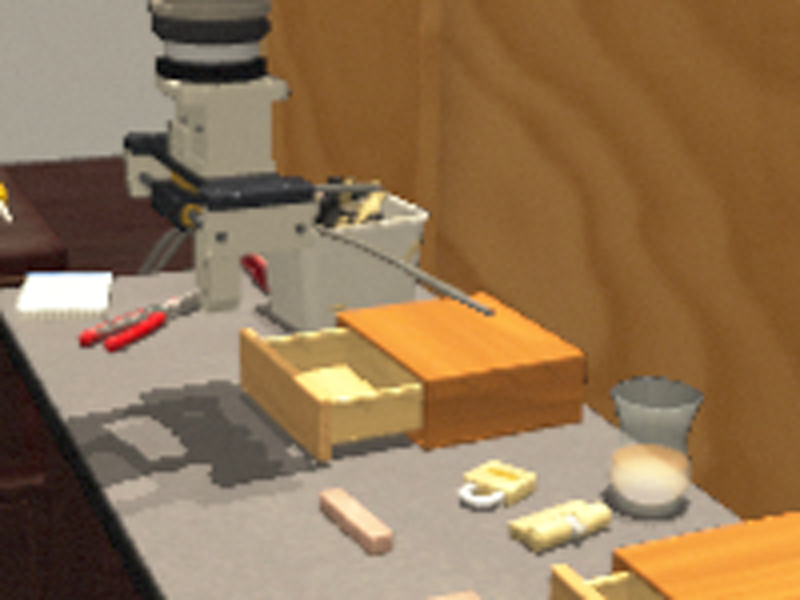

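View pics/t4.png

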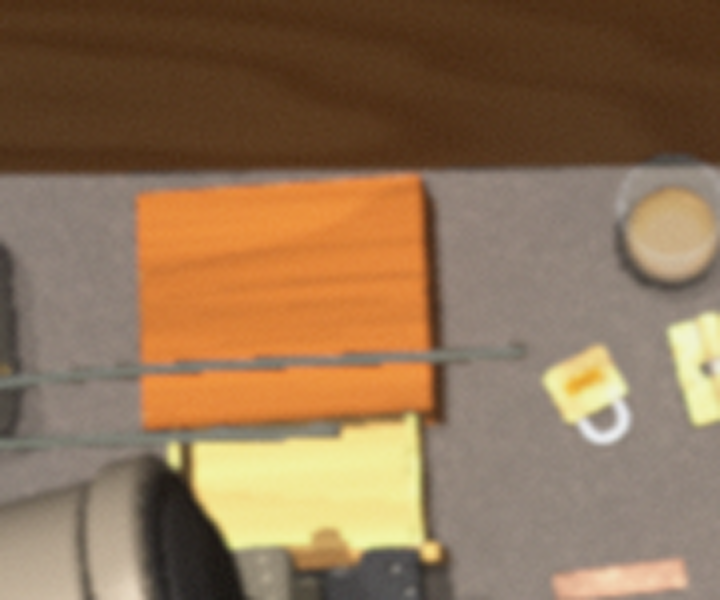

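The drawer has sprung out, with the panel's right end at crop (440,550). I'll measure its position.

Run:
```python
from h import *
np.set_printoptions(precision=1,suppress=True)
T=cam('top');S=cam('scene')
print(onz(T,(80+441/4,80+562/4),54),onz(T,(80+440/4,80+541/4),54))
print('scene panel top R front',onz(S,(150+320/4,80+402/4),54),'L',onz(S,(150+240/4,80+329/4),54),'tri',tri(T,(190.2,220),S,(150+320/4,80+403/4)))
```

```text
[485.5 112.8  54. ] [497.  113.4  54. ]
scene panel top R front [488.3 107.2  54. ] L [482.3 268.7  54. ] tri (array([488.5, 112.7,  51.1]), np.float64(3.5349655473566677))
```

Request:
play_rows(
  commands=[
    {"offset": [-0.02, 0, 0], "twist": 0},
    {"offset": [-0.02, 0, 0], "twist": 0},
    {"offset": [-0.02, 0, 0], "twist": 0},
    {"offset": [-0.019, 0, 0], "twist": 0},
    {"offset": [0, 0, 0], "twist": 0},
  ],
)

```text
time: 9.9
tool_pos: [522.9, 194.6, 277.2]
tcp_rot: [3.141, 0.002, -3.095]
contact_force: [-0.4, 0.3, 0.3]
grip_width: 0.3
```

Request:
play_rows(
  commands=[
    {"offset": [0, 0, 0.02], "twist": 0},
    {"offset": [0, 0, 0.02], "twist": 0},
    {"offset": [0, 0, 0.015], "twist": 0},
    {"offset": [0, 0, 0.015], "twist": 0},
    {"offset": [0, 0, 0], "twist": 0},
  ],
)

```text
time: 10.4
tool_pos: [519.6, 194.5, 205.6]
tcp_rot: [-3.141, -0.005, -3.094]
contact_force: [0.1, 0.4, -0.2]
grip_width: 0.7
```

Request:
play_rows(
  commands=[
    {"offset": [0.008, 0, 0], "twist": 0},
    {"offset": [0.005, 0, 0], "twist": 0},
    {"offset": [0.003, 0, 0], "twist": 0},
    {"offset": [0.003, 0, 0], "twist": 0},
    {"offset": [0.003, 0, 0], "twist": 0},
  ],
)

```text
time: 10.9
tool_pos: [499.1, 193.7, 208.4]
tcp_rot: [3.141, 0.002, -3.094]
contact_force: [1.1, 0.3, 0.5]
grip_width: 0.6
```

Request:
play_rows(
  commands=[
    {"offset": [0.006, 0, 0], "twist": 0},
    {"offset": [0.006, 0, 0], "twist": 0},
    {"offset": [0.006, 0, 0], "twist": 0},
    {"offset": [0.006, 0, 0], "twist": 0},
    {"offset": [0.006, 0, 0], "twist": 0},
  ],
)

```text
time: 11.4
tool_pos: [468.5, 192.2, 207.7]
tcp_rot: [-3.142, -0.0, -3.094]
contact_force: [1.0, -0.4, 1.0]
grip_width: 0.8
```

Request:
play_rows(
  commands=[
    {"offset": [0.004, 0, 0], "twist": 0},
    {"offset": [0.003, 0, 0], "twist": 0},
    {"offset": [0.002, 0, 0], "twist": 0},
  ],
)

```text
time: 11.7
tool_pos: [459.8, 191.8, 207.7]
tcp_rot: [-3.142, -0.0, -3.094]
contact_force: [0.8, -0.8, -0.8]
grip_width: 0.1
```

Request:
play_rows(
  commands=[
    {"offset": [0.001, 0, 0], "twist": 0},
    {"offset": [0.001, 0, 0], "twist": 0},
    {"offset": [0.001, 0, 0], "twist": 0},
    {"offset": [0.001, 0, 0], "twist": 0},
  ],
)

```text
time: 12.1
tool_pos: [456.9, 191.7, 207.9]
tcp_rot: [3.141, 0.003, -3.094]
contact_force: [6.8, -1.0, -4.4]
grip_width: 0.6
```

Request:
play_rows(
  commands=[
    {"offset": [0.001, 0, 0], "twist": 0},
    {"offset": [0.001, 0, 0], "twist": 0},
  ],
)

```text
time: 12.3
tool_pos: [456.1, 191.6, 208.2]
tcp_rot: [3.141, 0.007, -3.094]
contact_force: [11.9, -1.2, -6.9]
grip_width: 0.7
```

Run:
```python
from h import *
delta([470,193,277],3.19)
shot('scene','s5',(150,80,350,230),4); shot('top','t5',(80,80,260,230),4)
```

```text
t 12.3 pos [456.1 191.6 208.2] rot [ 3.141  0.007 -3.094] F [11.9 -1.2 -6.9] w 0.7
tool offset mm [-14.4   0.8 -68.7] twist deg -0.03
```

View pics/s5.png

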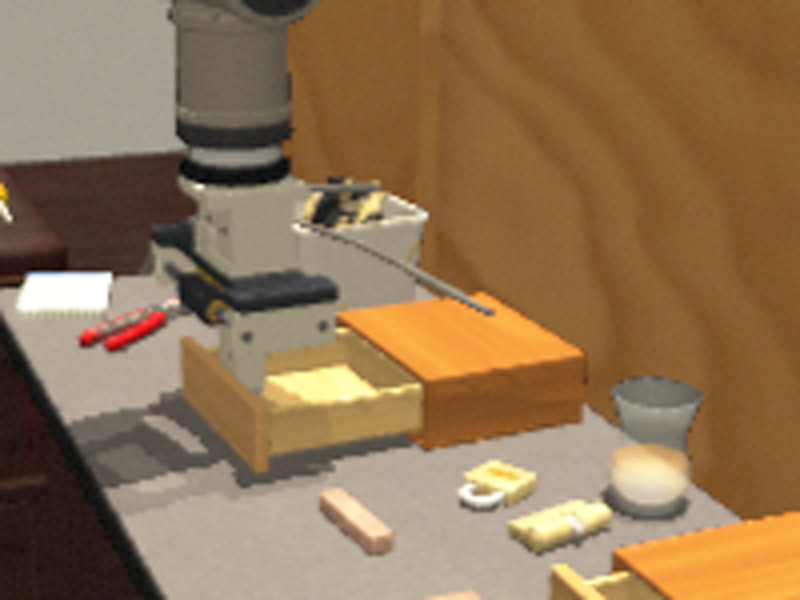

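View pics/t5.png

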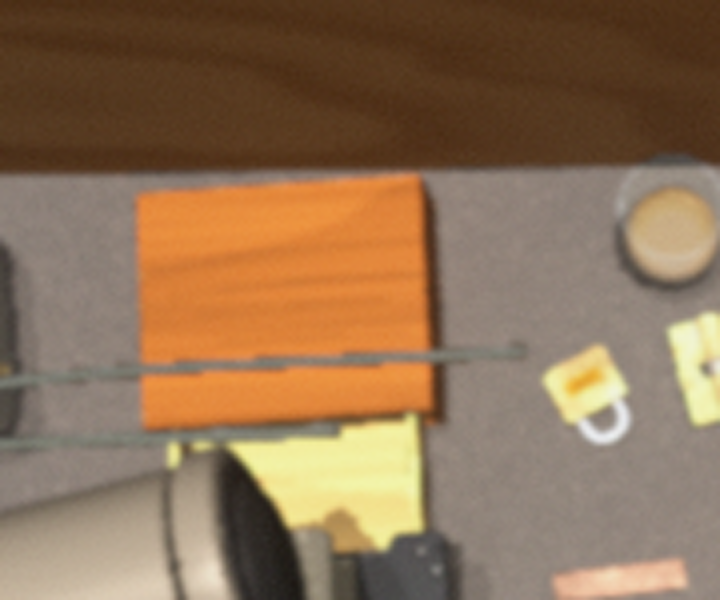

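Force rises at full-out, so the drawer is at its open stop, and both views show the tray clear of the roof. Next I'll back the finger off the panel, lift, and go to the bar.

Request:
play_rows(
  commands=[
    {"offset": [-0.007, 0, 0], "twist": 0},
    {"offset": [-0.008, 0, 0], "twist": 0},
    {"offset": [0, 0, -0.03], "twist": 0},
    {"offset": [0, 0, -0.04], "twist": 0},
    {"offset": [0, 0, -0.04], "twist": 0},
  ],
)

```text
time: 12.9
tool_pos: [469.0, 192.2, 318.5]
tcp_rot: [-3.141, -0.003, -3.094]
contact_force: [0.4, 0.8, -0.1]
grip_width: 0.4
```

Request:
play_rows(
  commands=[
    {"offset": [0, -0.035, 0], "twist": 8},
    {"offset": [0, 0, 0], "twist": 8},
    {"offset": [0, 0, 0], "twist": 8},
    {"offset": [0, 0, 0], "twist": 8},
    {"offset": [0, 0, 0], "twist": 8},
  ],
)

```text
time: 13.4
tool_pos: [470.7, 157.2, 317.7]
tcp_rot: [-3.141, -0.001, 2.485]
contact_force: [0.2, -0.3, 0.4]
grip_width: 0.1
```

Request:
play_rows(
  commands=[
    {"offset": [0, 0, 0], "twist": 8},
    {"offset": [0, 0, 0], "twist": 8},
    {"offset": [0, 0, 0], "twist": 8},
    {"offset": [0, 0, 0], "twist": 8},
    {"offset": [0, 0, 0], "twist": 8},
  ],
  jaw=0,
)

```text
time: 13.9
tool_pos: [470.7, 157.3, 317.6]
tcp_rot: [-3.14, -0.0, 1.787]
contact_force: [-0.5, -0.6, -0.6]
grip_width: 35.9
```

Request:
play_rows(
  commands=[
    {"offset": [0, 0, 0], "twist": 7},
    {"offset": [0, 0, 0], "twist": 0},
  ],
)

```text
time: 14.1
tool_pos: [470.8, 157.3, 317.6]
tcp_rot: [-3.141, -0.0, 1.67]
contact_force: [0.3, 0.4, 0.4]
grip_width: 51.8
```

Run:
```python
from h import *
delta([477,17.6,300],1.67)
shot('top','t6',(80,80,280,230),4)
```

```text
t 14.1 pos [470.8 157.3 317.6] rot [-3.141 -0.     1.67 ] F [0.3 0.4 0.4] w 51.8
tool offset mm [-139.6   -7.6   17.6] twist deg -0.02
```

View pics/t6.png

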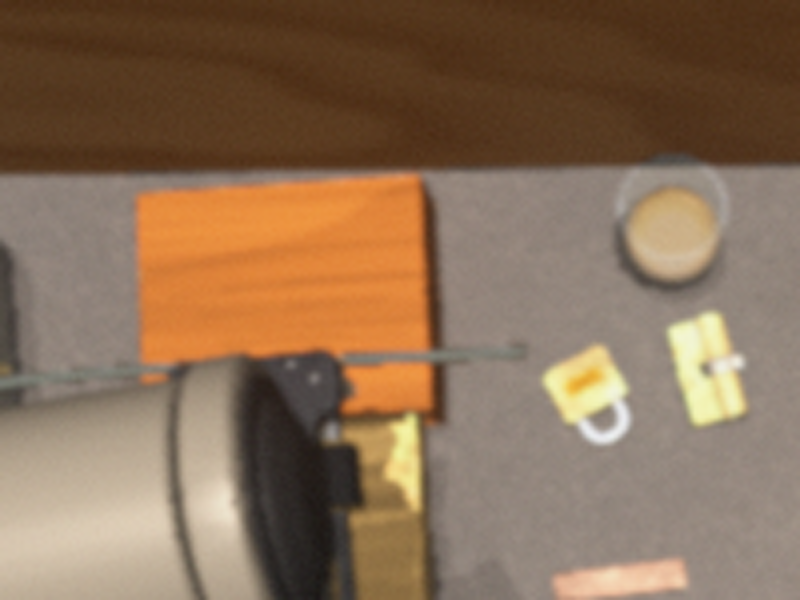

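The top view shows the arm above the open tray, the bar untouched at crop (620,577), and the padlock and cylinder in place. I'll move over the bar.

Request:
play_rows(
  commands=[
    {"offset": [-0.035, -0.002, 0], "twist": 0},
    {"offset": [-0.035, -0.002, 0], "twist": 0},
    {"offset": [-0.035, -0.002, 0], "twist": 0},
    {"offset": [-0.035, -0.002, 0], "twist": 0},
    {"offset": [0, 0, 0], "twist": 0},
  ],
)

```text
time: 14.65
tool_pos: [477.0, 14.1, 317.7]
tcp_rot: [-3.141, 0.001, 1.67]
contact_force: [-0.2, 0.5, 1.7]
grip_width: 91.2
```

Run:
```python
from h import *
delta([477,17.6,200],1.67)
shot('wrist','w7'); shot('scene','s7',(150,60,350,210),4)
```

```text
t 14.65 pos [477.   14.1 317.7] rot [-3.141e+00  1.000e-03  1.670e+00] F [-0.2  0.5  1.7] w 91.2
tool offset mm [  3.6   0.3 117.7] twist deg 0.01
```

View pics/w7.png

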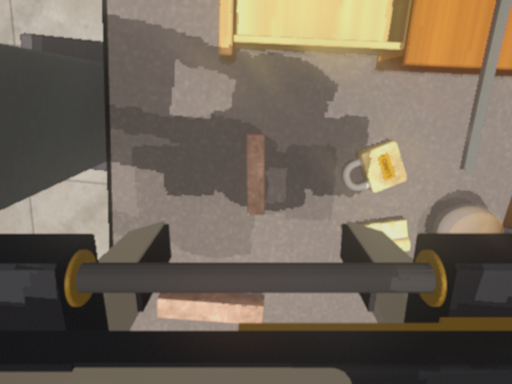

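View pics/s7.png

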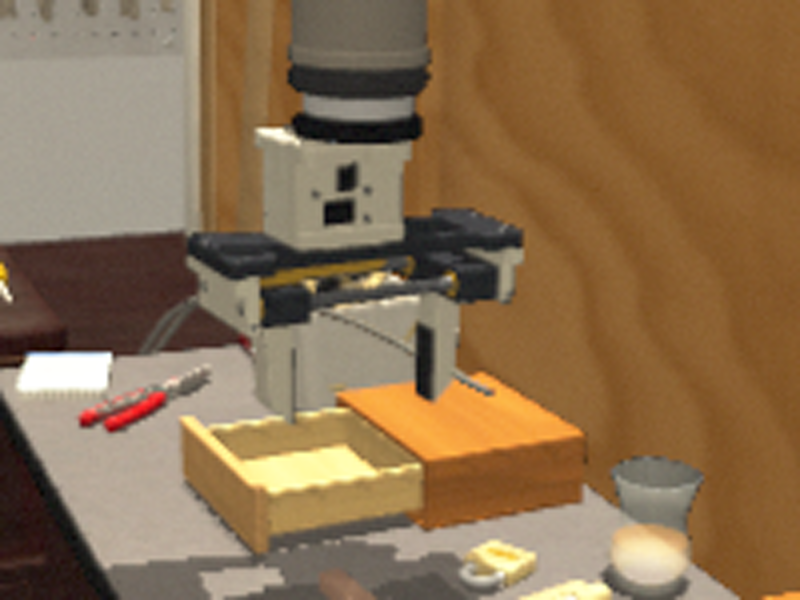

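In the wrist view the bar is a vertical strip from about (247,135) to (266,214), between the open jaws. The drawer is still out. I'll ray-cast the bar again from this closer view.

Run:
```python
from h import *
np.set_printoptions(precision=1,suppress=True)
W=cam('wrist')
im=cv2.imread('pics/w7.png'); hsv=cv2.cvtColor(im,cv2.COLOR_BGR2HSV)
print(hsv[175,256],hsv[175,275],hsv[175,235])
m=((hsv[:,:,1]>75)&(hsv[:,:,0]<16)).astype('uint8'); mm=np.zeros_like(m); mm[115:230,230:285]=m[115:230,230:285]
c=max(cv2.findContours(mm,0,1)[0],key=cv2.contourArea); print(cv2.boundingRect(c))
r=cv2.minAreaRect(np.array([onz(W,p[0],14)[:2] for p in c],np.float32)); print(r); b=cv2.boxPoints(r);print(b)
e=sorted([(np.linalg.norm(b[i]-b[(i+1)%4]),b[i]-b[(i+1)%4]) for i in range(4)],key=lambda t:t[0])[-1][1]
print('long-axis yaw',np.arctan2(-e[0],e[1]) if e[1]>0 else np.arctan2(e[0],-e[1]))
delta([r[0][0],r[0][1],166+1],1.67)
```

```text
[ 11  84 142] [ 12  42 109] [11 43 94]
(247, 133, 18, 81)
((477.0345764160156, 22.333436965942383), (15.636712074279785, 74.28043365478516), 5.3046088218688965)
[[465.8  58.6]
 [472.7 -15.4]
 [488.3 -13.9]
 [481.4  60. ]]
long-axis yaw 0.09258252
t 14.75 pos [476.8  16.7 317.6] rot [-3.1 -0.   1.7] F [0.1 0.9 0.4] w 91.5
tool offset mm [  5.5   0.9 150.6] twist deg 0.06
```

Request:
play_rows(
  commands=[
    {"offset": [0.003, 0.001, 0.03], "twist": 0},
    {"offset": [0, 0, 0.03], "twist": 0},
    {"offset": [0, 0, 0.03], "twist": 0},
    {"offset": [0, 0, 0.02], "twist": 0},
    {"offset": [0, 0, 0], "twist": 0},
  ],
)

```text
time: 15.25
tool_pos: [476.4, 21.6, 205.5]
tcp_rot: [-3.136, -0.002, 1.674]
contact_force: [-0.8, -0.3, -0.1]
grip_width: 91.9
```

Request:
play_rows(
  commands=[
    {"offset": [0, 0, 0.01], "twist": 0},
    {"offset": [0, 0, 0.01], "twist": 0},
    {"offset": [0, 0, 0.006], "twist": 0},
    {"offset": [0, 0, 0], "twist": 0},
  ],
)

```text
time: 15.65
tool_pos: [477.3, 20.4, 181.3]
tcp_rot: [-3.141, -0.0, 1.671]
contact_force: [-0.6, -0.1, 0.2]
grip_width: 91.6
```

Tips are at z≈3, straddling the bar. I'll close the jaws.

Request:
play_rows(
  commands=[
    {"offset": [0, 0, 0], "twist": 0},
    {"offset": [0, 0, 0], "twist": 0},
    {"offset": [0, 0, 0], "twist": 0},
    {"offset": [0, 0, 0], "twist": 0},
    {"offset": [0, 0, 0], "twist": 0},
  ],
  jaw=255,
)

```text
time: 16.15
tool_pos: [477.5, 20.2, 181.9]
tcp_rot: [3.141, -0.0, 1.671]
contact_force: [0.4, -0.1, -0.1]
grip_width: 56.0
```

Request:
play_rows(
  commands=[
    {"offset": [0, 0, 0], "twist": 0},
    {"offset": [0, 0, 0], "twist": 0},
    {"offset": [0, 0, 0], "twist": 0},
    {"offset": [0, 0, 0], "twist": 0},
    {"offset": [0, 0, 0], "twist": 0},
  ],
)

```text
time: 16.65
tool_pos: [477.4, 20.3, 181.7]
tcp_rot: [-3.141, -0.0, 1.671]
contact_force: [-0.7, -0.1, 0.7]
grip_width: 16.5
```

The bar is held at 16.5 mm width. I'll lift it and carry it over the tray.

Request:
play_rows(
  commands=[
    {"offset": [0, 0, 0], "twist": 0},
    {"offset": [0, 0, -0.01], "twist": 0},
    {"offset": [0, 0, -0.03], "twist": 0},
    {"offset": [0, 0, -0.04], "twist": 0},
    {"offset": [0, 0, -0.04], "twist": 0},
  ],
)

```text
time: 17.15
tool_pos: [477.0, 20.3, 303.3]
tcp_rot: [-3.14, -0.0, 1.671]
contact_force: [0.8, -0.5, -2.1]
grip_width: 15.7
```

Request:
play_rows(
  commands=[
    {"offset": [0.034, 0.008, 0], "twist": 0},
    {"offset": [0.034, 0.008, 0], "twist": 0},
    {"offset": [0.034, 0.008, 0], "twist": 0},
    {"offset": [0.034, 0.008, 0], "twist": 0},
    {"offset": [0.034, 0.008, 0], "twist": 0},
  ],
)

```text
time: 17.65
tool_pos: [500.0, 194.8, 302.3]
tcp_rot: [3.141, -0.0, 1.671]
contact_force: [-0.0, 0.0, -3.0]
grip_width: 15.2
```

Request:
play_rows(
  commands=[
    {"offset": [0, 0, 0], "twist": -8},
    {"offset": [0, 0, 0], "twist": -8},
    {"offset": [0, 0, 0], "twist": -8},
    {"offset": [0, 0, 0], "twist": -8},
    {"offset": [0, 0, 0], "twist": -8},
  ],
)

```text
time: 18.15
tool_pos: [500.0, 193.4, 302.1]
tcp_rot: [-3.141, -0.0, 2.375]
contact_force: [-0.8, 0.4, -2.2]
grip_width: 15.1
```

Request:
play_rows(
  commands=[
    {"offset": [0, 0, 0], "twist": -8},
    {"offset": [0, 0, 0], "twist": -8},
    {"offset": [0, 0, 0], "twist": -8},
    {"offset": [0, 0, 0], "twist": -8},
    {"offset": [0, 0, 0], "twist": -8},
  ],
)

```text
time: 18.65
tool_pos: [500.0, 193.4, 302.1]
tcp_rot: [-3.142, -0.0, 3.073]
contact_force: [-0.5, -1.1, -1.5]
grip_width: 15.4
```

Request:
play_rows(
  commands=[
    {"offset": [0, 0, 0], "twist": -7},
    {"offset": [0, 0, 0], "twist": 0},
  ],
)

```text
time: 18.85
tool_pos: [500.1, 193.4, 302.1]
tcp_rot: [3.142, -0.0, -3.093]
contact_force: [0.5, 0.2, -2.3]
grip_width: 15.8
```

Run:
```python
from h import *
delta([500,194,198],3.19)
shot('scene','s8',(130,40,330,190),4); shot('wrist','w8')
```

```text
t 18.85 pos [500.1 193.4 302.1] rot [ 3.142 -0.    -3.093] F [ 0.5  0.2 -2.3] w 15.8
tool offset mm [  0.    0.6 104.1] twist deg 0.02
```

View pics/s8.png

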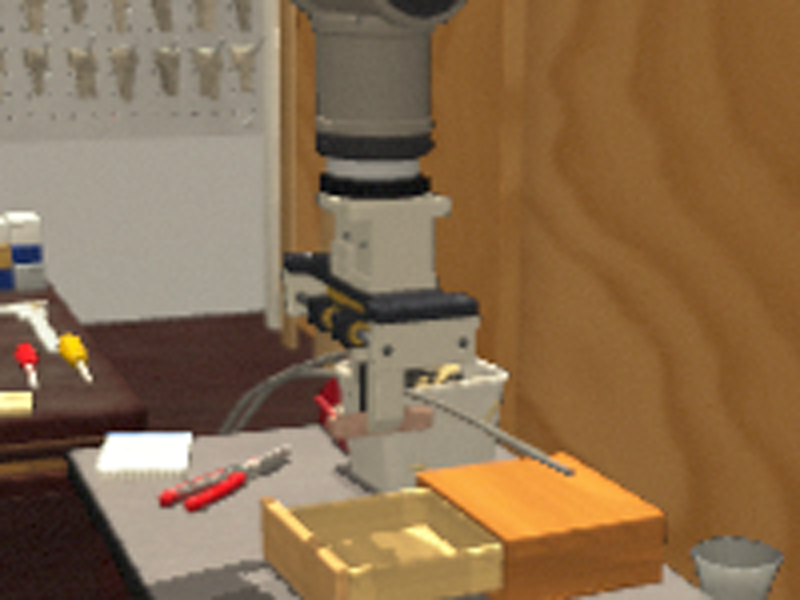

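View pics/w8.png

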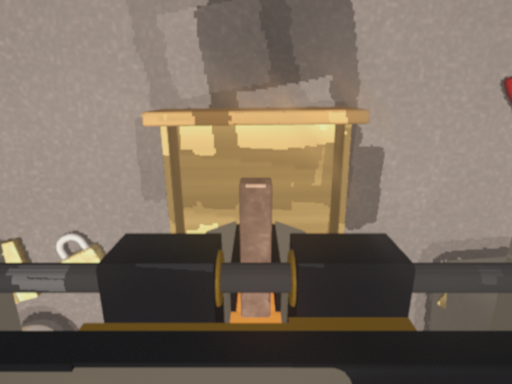

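The wrist view shows the bar held lengthwise over the tray centre (256,250), between the side walls at columns 175 and 345. The panel is at row 117. I'll lower it.

Request:
play_rows(
  commands=[
    {"offset": [0, 0, 0.03], "twist": 0},
    {"offset": [0, 0, 0.03], "twist": 0},
    {"offset": [0, 0, 0.02], "twist": 0},
    {"offset": [0, 0, 0.012], "twist": 0},
    {"offset": [0, 0, 0], "twist": 0},
  ],
)

```text
time: 19.45
tool_pos: [499.9, 193.3, 208.5]
tcp_rot: [-3.141, -0.003, -3.095]
contact_force: [-0.4, 0.3, -1.9]
grip_width: 15.6
```

Request:
play_rows(
  commands=[
    {"offset": [0, 0, 0.005], "twist": 0},
    {"offset": [0, 0, 0.003], "twist": 0},
    {"offset": [0, 0, 0.002], "twist": 0},
    {"offset": [0, 0, 0], "twist": 0},
  ],
)

```text
time: 19.85
tool_pos: [500.3, 193.4, 200.0]
tcp_rot: [3.141, 0.001, -3.094]
contact_force: [-0.2, 0.4, -2.8]
grip_width: 15.8
```

Request:
play_rows(
  commands=[
    {"offset": [0, 0, 0.001], "twist": 0},
    {"offset": [0, 0, 0.001], "twist": 0},
    {"offset": [0, 0, 0], "twist": 0},
  ],
)

```text
time: 20.15
tool_pos: [500.3, 193.4, 197.7]
tcp_rot: [3.141, 0.0, -3.094]
contact_force: [-0.5, 0.3, -1.8]
grip_width: 15.7
```

Request:
play_rows(
  commands=[
    {"offset": [0, 0, 0.0005], "twist": 0},
    {"offset": [0, 0, 0], "twist": 0},
  ],
)

```text
time: 20.35
tool_pos: [500.4, 193.4, 197.6]
tcp_rot: [3.141, 0.001, -3.094]
contact_force: [-0.5, 0.3, 2.4]
grip_width: 15.7
```

The bar is touching the floor: vertical force went from −2 to +2.4 N. I'll open partly, staying inside the walls.

Request:
play_rows(
  commands=[
    {"offset": [0, 0, 0], "twist": 0},
    {"offset": [0, 0, 0], "twist": 0},
    {"offset": [0, 0, 0], "twist": 0},
    {"offset": [0, 0, 0], "twist": 0},
    {"offset": [0, 0, 0], "twist": 0},
  ],
  jaw=140,
)

```text
time: 20.85
tool_pos: [500.3, 193.4, 197.2]
tcp_rot: [3.142, -0.0, -3.094]
contact_force: [-0.2, -1.5, 0.6]
grip_width: 41.2
```

Request:
play_rows(
  commands=[
    {"offset": [0, 0, 0], "twist": 0},
    {"offset": [0, 0, -0.01], "twist": 0},
    {"offset": [0, 0, -0.03], "twist": 0},
    {"offset": [0, 0, -0.03], "twist": 0},
    {"offset": [0, 0, -0.03], "twist": 0},
  ],
)

```text
time: 21.35
tool_pos: [500.1, 193.4, 299.0]
tcp_rot: [3.141, 0.0, -3.094]
contact_force: [1.6, 0.3, 0.1]
grip_width: 41.5
```

Run:
```python
from h import *
delta([415,189,208],3.19)
shot('wrist','w9')
```

```text
t 21.35 pos [500.1 193.4 299. ] rot [ 3.141  0.    -3.094] F [1.6 0.3 0.1] w 41.5
tool offset mm [85.3 -0.3 91. ] twist deg -0.04
```

View pics/w9.png

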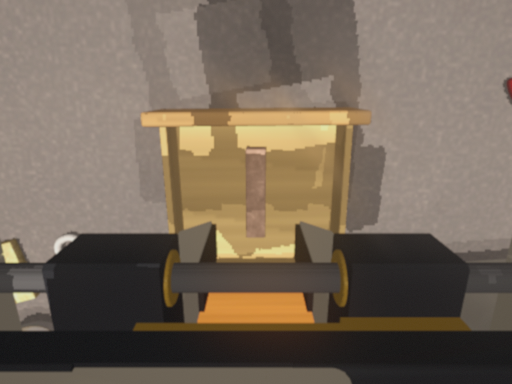

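The bar lies flat on the tray floor at (256,147–237), let go, with the drawer still out (panel at row 117). I'll close the jaws, move in front of the panel and push.

Request:
play_rows(
  commands=[
    {"offset": [0.03, 0, 0], "twist": 0},
    {"offset": [0.03, 0, 0], "twist": 0},
    {"offset": [0.03, 0, 0], "twist": 0},
    {"offset": [0.003, 0, 0], "twist": 0},
    {"offset": [0, 0, 0], "twist": 0},
  ],
  jaw=255,
)

```text
time: 21.9
tool_pos: [407.2, 189.1, 298.0]
tcp_rot: [3.141, 0.002, -3.093]
contact_force: [0.7, 0.2, 0.5]
grip_width: 5.9
```

Request:
play_rows(
  commands=[
    {"offset": [0, 0, 0.03], "twist": 0},
    {"offset": [0, 0, 0.03], "twist": 0},
    {"offset": [0, 0, 0.02], "twist": 0},
    {"offset": [0, 0, 0.01], "twist": 0},
    {"offset": [0, 0, 0], "twist": 0},
  ],
)

```text
time: 22.4
tool_pos: [408.0, 188.9, 206.3]
tcp_rot: [-3.141, -0.001, -3.094]
contact_force: [0.5, -0.1, 1.2]
grip_width: 0.6
```

Request:
play_rows(
  commands=[
    {"offset": [-0.005, 0, 0], "twist": 0},
    {"offset": [-0.004, 0, 0], "twist": 0},
    {"offset": [-0.003, 0, 0], "twist": 0},
    {"offset": [-0.003, 0, 0], "twist": 0},
    {"offset": [-0.003, 0, 0], "twist": 0},
  ],
)

```text
time: 22.9
tool_pos: [425.7, 189.9, 207.6]
tcp_rot: [3.141, 0.001, -3.094]
contact_force: [-3.3, -0.1, 2.1]
grip_width: 0.6
```

Request:
play_rows(
  commands=[
    {"offset": [-0.003, 0, 0], "twist": 0},
    {"offset": [-0.004, 0, 0], "twist": 0},
    {"offset": [-0.004, 0, 0], "twist": 0},
    {"offset": [-0.004, 0, 0], "twist": 0},
    {"offset": [-0.004, 0, 0], "twist": 0},
  ],
)

```text
time: 23.4
tool_pos: [444.7, 190.8, 207.2]
tcp_rot: [3.141, -0.0, -3.094]
contact_force: [-1.5, 0.2, -0.1]
grip_width: 0.3
```

Request:
play_rows(
  commands=[
    {"offset": [-0.004, 0, 0], "twist": 0},
    {"offset": [-0.004, 0, 0], "twist": 0},
    {"offset": [-0.004, 0, 0], "twist": 0},
    {"offset": [-0.004, 0, 0], "twist": 0},
    {"offset": [-0.004, 0, 0], "twist": 0},
  ],
)

```text
time: 23.9
tool_pos: [464.6, 191.7, 207.2]
tcp_rot: [3.142, -0.0, -3.094]
contact_force: [-0.9, 0.4, -0.3]
grip_width: 0.6
```

Request:
play_rows(
  commands=[
    {"offset": [-0.004, 0, 0], "twist": 0},
    {"offset": [-0.004, 0, 0], "twist": 0},
    {"offset": [-0.003, 0, 0], "twist": 0},
    {"offset": [-0.003, 0, 0], "twist": 0},
    {"offset": [-0.003, 0, 0], "twist": 0},
  ],
)

```text
time: 24.4
tool_pos: [481.3, 192.5, 207.2]
tcp_rot: [3.142, -0.001, -3.094]
contact_force: [-3.9, 0.6, 2.2]
grip_width: 0.2
```

Request:
play_rows(
  commands=[
    {"offset": [-0.003, 0, 0], "twist": 0},
    {"offset": [-0.003, 0, 0], "twist": 0},
    {"offset": [-0.003, 0, 0], "twist": 0},
    {"offset": [-0.003, 0, 0], "twist": 0},
    {"offset": [-0.003, 0, 0], "twist": 0},
  ],
)

```text
time: 24.9
tool_pos: [496.3, 193.3, 207.2]
tcp_rot: [3.141, -0.001, -3.094]
contact_force: [-5.0, 2.3, 3.2]
grip_width: 0.8
```

Request:
play_rows(
  commands=[
    {"offset": [-0.003, 0, 0], "twist": 0},
    {"offset": [-0.003, 0, 0], "twist": 0},
    {"offset": [-0.003, 0, 0], "twist": 0},
    {"offset": [-0.002, 0, 0], "twist": 0},
    {"offset": [-0.002, 0, 0], "twist": 0},
  ],
)

```text
time: 25.4
tool_pos: [509.1, 194.0, 207.2]
tcp_rot: [3.141, -0.001, -3.094]
contact_force: [-6.4, 1.2, 3.4]
grip_width: 0.6
```

Request:
play_rows(
  commands=[
    {"offset": [-0.002, 0, 0], "twist": 0},
    {"offset": [-0.002, 0, 0], "twist": 0},
    {"offset": [-0.002, 0, 0], "twist": 0},
  ],
)

```text
time: 25.7
tool_pos: [514.9, 194.4, 207.2]
tcp_rot: [3.141, -0.002, -3.094]
contact_force: [-6.7, 2.5, 3.5]
grip_width: 0.8
```

Request:
play_rows(
  commands=[
    {"offset": [-0.001, 0, 0], "twist": 0},
    {"offset": [-0.001, 0, 0], "twist": 0},
    {"offset": [-0.001, 0, 0], "twist": 0},
  ],
)

```text
time: 26.0
tool_pos: [517.9, 194.5, 207.2]
tcp_rot: [3.141, -0.002, -3.094]
contact_force: [-6.8, 1.7, 4.1]
grip_width: 0.5
```

Request:
play_rows(
  commands=[
    {"offset": [-0.001, 0, 0], "twist": 0},
    {"offset": [-0.001, 0, 0], "twist": 0},
  ],
)

```text
time: 26.2
tool_pos: [519.8, 194.6, 207.1]
tcp_rot: [3.141, -0.002, -3.094]
contact_force: [-7.5, 3.3, 4.4]
grip_width: 0.5
```

Request:
play_rows(
  commands=[
    {"offset": [-0.001, 0, 0], "twist": 0},
  ],
)

```text
time: 26.3
tool_pos: [520.8, 194.7, 207.2]
tcp_rot: [3.141, -0.002, -3.094]
contact_force: [-7.3, 1.9, 4.0]
grip_width: 0.6
```

Request:
play_rows(
  commands=[
    {"offset": [-0.001, 0, 0], "twist": 0},
    {"offset": [-0.001, 0, 0], "twist": 0},
  ],
)

```text
time: 26.5
tool_pos: [522.8, 194.8, 207.2]
tcp_rot: [3.141, -0.002, -3.094]
contact_force: [-8.5, 2.3, 3.3]
grip_width: 0.4
```

Request:
play_rows(
  commands=[
    {"offset": [-0.001, 0, 0], "twist": 0},
    {"offset": [-0.001, 0, 0], "twist": 0},
  ],
)

```text
time: 26.7
tool_pos: [524.7, 194.9, 207.2]
tcp_rot: [3.141, -0.002, -3.094]
contact_force: [-8.4, 2.0, 4.8]
grip_width: 0.6
```

Request:
play_rows(
  commands=[
    {"offset": [-0.001, 0, 0], "twist": 0},
  ],
)

```text
time: 26.8
tool_pos: [525.7, 194.9, 207.2]
tcp_rot: [3.141, -0.002, -3.094]
contact_force: [-7.4, 2.3, 3.5]
grip_width: 0.5
```

Request:
play_rows(
  commands=[
    {"offset": [-0.001, 0, 0], "twist": 0},
  ],
)

```text
time: 26.9
tool_pos: [526.7, 195.0, 207.2]
tcp_rot: [3.141, -0.002, -3.094]
contact_force: [-8.1, 2.3, 3.9]
grip_width: 0.5
```

Request:
play_rows(
  commands=[
    {"offset": [-0.001, 0, 0], "twist": 0},
    {"offset": [-0.001, 0, 0], "twist": 0},
  ],
)

```text
time: 27.1
tool_pos: [528.7, 195.1, 207.2]
tcp_rot: [3.141, -0.002, -3.094]
contact_force: [-8.0, 2.9, 5.0]
grip_width: 0.3
```

Request:
play_rows(
  commands=[
    {"offset": [-0.001, 0, 0], "twist": 0},
  ],
)

```text
time: 27.2
tool_pos: [529.6, 195.1, 207.1]
tcp_rot: [3.141, -0.002, -3.094]
contact_force: [-7.7, 2.4, 4.2]
grip_width: 0.4
```

Request:
play_rows(
  commands=[
    {"offset": [-0.001, 0, 0], "twist": 0},
  ],
)

```text
time: 27.3
tool_pos: [530.5, 195.2, 207.2]
tcp_rot: [3.141, -0.003, -3.094]
contact_force: [-9.0, 2.6, 5.6]
grip_width: 0.6
```

Request:
play_rows(
  commands=[
    {"offset": [-0.001, 0, 0], "twist": 0},
  ],
)

```text
time: 27.4
tool_pos: [531.5, 195.3, 207.1]
tcp_rot: [3.141, -0.003, -3.094]
contact_force: [-8.6, 2.1, 5.6]
grip_width: 0.6
```

Request:
play_rows(
  commands=[
    {"offset": [-0.001, 0, 0], "twist": 0},
  ],
)

```text
time: 27.5
tool_pos: [532.4, 195.3, 207.2]
tcp_rot: [3.141, -0.003, -3.094]
contact_force: [-9.1, 1.9, 5.7]
grip_width: 0.3
```

Request:
play_rows(
  commands=[
    {"offset": [-0.001, 0, 0], "twist": 0},
  ],
)

```text
time: 27.6
tool_pos: [533.1, 195.4, 207.2]
tcp_rot: [3.141, -0.004, -3.094]
contact_force: [-12.4, 2.7, 8.6]
grip_width: 0.4
```

Request:
play_rows(
  commands=[
    {"offset": [-0.001, 0, 0], "twist": 0},
  ],
)

```text
time: 27.7
tool_pos: [533.6, 195.4, 207.2]
tcp_rot: [3.141, -0.006, -3.094]
contact_force: [-15.1, 2.4, 10.5]
grip_width: 0.4
```

It came up solid at 15 N, ~19 mm past latched. I'll hold briefly, ease back and check.

Request:
play_rows(
  commands=[
    {"offset": [-0.0005, 0, 0], "twist": 0},
    {"offset": [0, 0, 0], "twist": 0},
  ],
)

```text
time: 27.9
tool_pos: [533.8, 195.5, 207.2]
tcp_rot: [-3.142, -0.006, -3.093]
contact_force: [-13.6, 2.4, 10.2]
grip_width: 0.4
```

Request:
play_rows(
  commands=[
    {"offset": [0.003, 0, 0], "twist": 0},
    {"offset": [0.006, 0, 0], "twist": 0},
    {"offset": [0.008, 0, 0], "twist": 0},
    {"offset": [0.008, 0, 0], "twist": 0},
    {"offset": [0.008, 0, 0], "twist": 0},
  ],
)

```text
time: 28.4
tool_pos: [503.0, 193.4, 207.4]
tcp_rot: [3.142, 0.002, -3.094]
contact_force: [0.2, 0.1, 0.5]
grip_width: 0.4
```

Request:
play_rows(
  commands=[
    {"offset": [0.02, 0, 0], "twist": 0},
    {"offset": [0.03, 0, 0], "twist": 0},
    {"offset": [0.03, 0, -0.03], "twist": 0},
    {"offset": [0, 0, -0.04], "twist": 0},
    {"offset": [0, 0, -0.04], "twist": 0},
  ],
)

```text
time: 28.9
tool_pos: [422.2, 189.5, 318.5]
tcp_rot: [-3.141, 0.0, -3.094]
contact_force: [0.9, -0.2, -0.5]
grip_width: -0.1
```

Run:
```python
from h import *
delta([415,189,208],3.19)
shot('scene','s10',(150,80,350,230),4);shot('top','t10',(80,110,300,260),3.6)
```

```text
t 28.9 pos [422.2 189.5 318.5] rot [-3.141  0.    -3.094] F [ 0.9 -0.2 -0.5] w -0.1
tool offset mm [ 7.200e+00 -1.000e-01  1.105e+02] twist deg -0.03
```

View pics/s10.png

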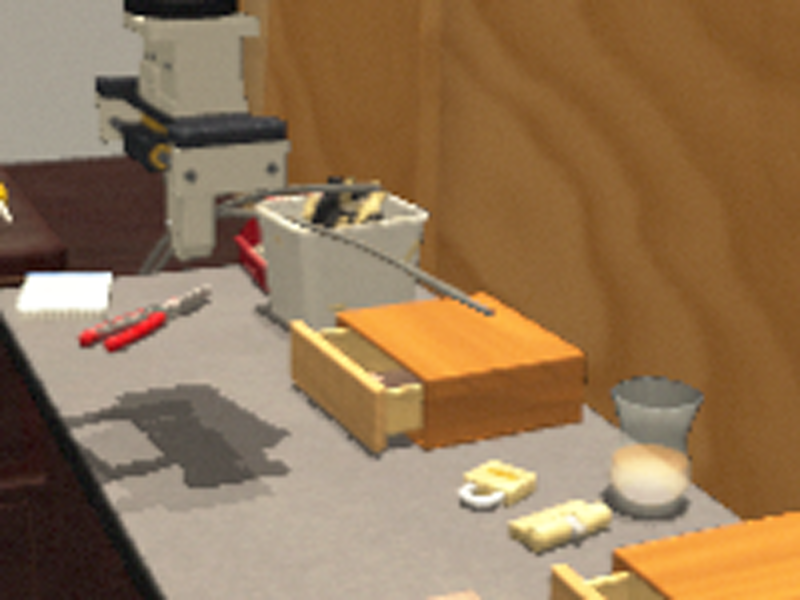

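View pics/t10.png

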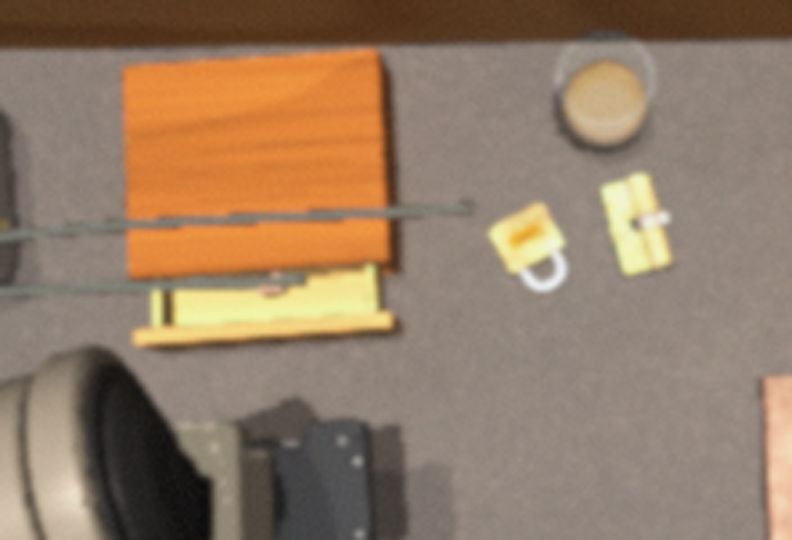

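The panel is back where it was at the start, at scene crop (292,320). The bar's near end is visible in the tray at top crop (272,285), and the padlock and cylinder are in place. I'll do a final numeric check a moment later.

Request:
play_rows(
  commands=[
    {"offset": [0, 0, 0], "twist": 0},
    {"offset": [0, 0, 0], "twist": 0},
    {"offset": [0, 0, 0], "twist": 0},
  ],
)

```text
time: 29.3
tool_pos: [422.7, 189.5, 315.9]
tcp_rot: [-3.141, -0.002, -3.094]
contact_force: [0.3, 0.1, 0.1]
grip_width: 0.8
```

Run:
```python
from h import *
np.set_printoptions(precision=1,suppress=True)
T=cam('top')
print('bar near end',onz(T,(80+272/3.6,110+288/3.6),28))
b=cv2.imread('pics/top0.png'); a=viewer.capture('top')[:,:,::-1]
def panel(im):  # right-end column strip of wide panel: rows of panel-front wood
    h=cv2.cvtColor(np.ascontiguousarray(im),cv2.COLOR_BGR2HSV)
    return [int(np.where(h[190:215,c,1]>80)[0].max()+190) for c in (125,150,170,185)]
print('wide panel front rows before/after',panel(b),panel(a))
for n,(x0,y0,x1,y1) in dict(narrow=(300,115,365,210),pad=(212,160,242,195),cyl=(244,152,272,190)).items():
    print(n,'mean abs diff',cv2.absdiff(b[y0:y1,x0:x1],np.ascontiguousarray(a[y0:y1,x0:x1])).mean().round(2))
print(status.get_obs()['contact_force'].round(1))
```

```text
bar near end [557.5 195.7  28. ]
wide panel front rows before/after [206, 205, 203, 202] [206, 205, 203, 202]
narrow mean abs diff 5.57
pad mean abs diff 6.48
cyl mean abs diff 6.41
[0.1 0.3 0.6]
```

```bash
python3 -c "
from plant import ticket
print(ticket.close_job())"
```

```text
the job is handed in; nothing more can be done
None
```

The copper bar is on the wide drawer's tray floor, the drawer is pushed back in and latched, and the job is handed in at about 29 s of robot time. No verdict came back.

- **Freeing the drawer:** I pressed the wide front until it came up solid, at about 15 N and about 24 mm past latched. It sprang out to about 45 mm, and I drew it to its stop with a finger behind the panel.
- **Placing the bar:** I gripped the smaller copper bar and turned it lengthwise. I lowered it until it touched the tray floor and opened the jaws part way. The wrist view afterwards showed it lying flat with the drawer still open.
- **Closing:** I pushed the drawer in gently and pressed it solid again, at about 15 N and about 19 mm past latched. I then backed away and lifted clear.

**Last checks:**
- **Wide panel:** its front edge is in the same pixel rows in the top view as at the start (206, 205, 203 and 202).
- **Bar:** its near end shows inside the tray.
- **Robot:** it is touching nothing, with the force at about 0.
- **Narrow drawer, padlock and cylinder:** I never touched them, and the padlock and cylinder look unmoved. The picture comparison with the start was not conclusive: it differed by about 6 grey levels for all three alike. I took that as image noise and did not check it further.

The cables hanging over the wide drawer gave no force when the gripper passed through one of them, so I took them as no obstacle.

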